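# Close the dry-fitted joint and show it to the camera

## Task

The wooden sign stand in the plywood cradle is being dry-fitted: push its post straight down until it sits fully home on the foot, then lift the stand out and hold it up to the phone on the small tripod for a photograph of the joint. Hold it about 20 cm in front of the lens, the joint between post and foot in the middle of the view, a broad side square to the lens and the post upright in the picture (tipped back as far as the phone looks down), and finish while still holding it there, at rest and clear of everything. Do not touch the phone or tripod, and leave the spare foot, glue bottle and tape where they are.

Things in the scene. Friction and masses are not known exactly. Their poses are not given: they have to be found in the camera images.
- cradle: Plywood assembly cradle fixed to the bench: base board 110 x 240 x 12 mm (x, y, z), with two 18 mm wide battens along y (54 mm apart, tops 26 mm above the bench) and an end stop at +y, between which the stand's foot lies loosely (2 mm play each side). Origin: centre of its underside, on the bench; z up.
- stand: The work: a T-shaped pine sign stand, about 0.2 kg in all, made of a foot (50 x 180 x 30 mm in x, y, z, the top sloping away over the last 30 mm of each end) lying in the cradle, with a post standing up from the middle of it. Origin: centre of the foot's underside; y along the foot, z up along the post, x normal to the broad sides (both broad sides are alike, half a turn gives the same thing).
- joint_line (a point): Centre of the foot's top face, 30 mm above the stand's origin, where the post's shoulder must sit; axes as stand. This is the point to be photographed.
- post_top (a point): Centre of the top of the post; axes as stand. The post is 30 mm (x) x 44 mm (y) and 110 mm from shoulder to top, with a 3 mm saw slot along y, 20 mm deep, in its top; it goes up and down with the post, so fully home it is 110 mm above joint_line.
- post (a joint): Gap in m between the post's shoulder and the foot's top face, bridged by two 8 mm dowels; 0 = fully home (a dead stop), 7 to 14 mm at the start, at most 20 mm. The dowels are a stiff push fit: the post moves along z only when pushed or pulled with about 8 N, and stays where it is left, so the stand can be lifted by its post.
- lens (a point): Camera lens, a 17 mm round glass on the square bump near one upper corner of the back of the black phone (148 x 72 x 8 mm, held crosswise on the tripod). Origin: on the glass, 0.22 to 0.28 m above the bench. The lens looks along -x of this frame, its picture's up direction is z, y lies across the picture; the phone is tipped to look 9 to 23 degrees down.
- tripod: Small black table tripod standing firm on the bench (feet on an 80 mm radius) that carries the phone on its column. Origin: on the bench under the column; -x is the horizontal direction in which the phone faces. Phone and tripod are not to be touched.
- spare_foot: Bystander: a loose foot like that of the stand (50 x 180 x 30 mm) with two dowel holes and no post, lying on the bench on the robot's side of the cradle. Origin: centre of its underside.
- glue_bottle: Bystander: upright bottle of wood glue, 60 mm diameter, 164 mm high. Origin: centre of its underside.
- tape_roll: Bystander: roll of masking tape lying flat, 92 mm outer diameter, 24 mm high. Origin: centre of its underside.
Mind the look-alikes: they are no part of the job. Of the things shaped like the stand, the pine one is meant.

How it is judged:
By the outcome, as a careful person would: the job done as asked, in the order asked, and still so for the second after the job is handed in, while the arm keeps its last pose, push and grip.
It also fails if it takes over 46 s, if anything falls off the work surface, if the arm or the gripper's body presses on something with over 40 N, if the wrist force passes 120 N, or if a joint passes its speed limit or range.

## Robot

A 6-joint arm with a two-finger parallel gripper is mounted at the origin on the work surface. World frame = base frame: x ahead of the robot, y to its left, z up, the work surface at z = 0. Lengths are in m, angles in rad, forces in N, time in s.
With the tool pointing down it reaches from about 0.25 to 0.85 m from the base axis. Payload 12.5 kg.
Tool frame: the origin (TCP) lies where the fingers leave the gripper's body, on its centre line; the fingertips stand 84 mm ahead of it and the grasp point (between the pads) lies 65 mm ahead of it; z points along the fingers, y is the direction in which the jaws open and shut (so a half turn about z gives the same grasp; the last joint's range is limited). The gripper opens to 93 mm and grips with 3 to 60 N. Pads are 15 mm wide; open, the fingers measure 128 mm over their backs; the gripper's body (75 mm by 188 mm) begins 65 mm behind the grasp point.
Start: joints at [-0.085, 0.351, 1.652, -0, 1.139, -0.085], TCP at [0.55, 0, 0.303] pointing down, gripper open.
Joint ranges: [-2.75, 2.75], [-0.79, 2.1], [0.01, 2.65], [-1.57, 4.71], [0.07, 3.14], [-2.87, 2.87]. Speed limits (rad/s): [2.22, 2.22, 2.79, 3.14, 3.14, 3.14].

## Interface

Orientations are given as a unit quaternion [x, y, z, w].
In Python, from rig import bot, viewer gives the robot as it stands.
- The arm moves only by the tool drive_tool, never from a script. Its argument "motion" is a list that holds one entry, the list of rows, each a list of 5 numbers: the shift along the tool's x, y, z in cm, then the turn about the tool's z in degrees, then the gripper command: -1 is shut, 1 is fully open, values between are in proportion. In form: [[[tx, ty, tz, twist, jaw], ...]]. A call has 1 to 10 rows; each row is the pose to reach, as a shift and turn from the pose commanded when the call began, along the tool's axes at that moment; what a row does not reach only later rows make up. A row lasts 1/8 s, in which the tool goes at most 62.5 mm and 10.7 degrees, less where a joint would pass 70% of its speed; a pose out of reach is approached as far as the arm can. A call with a gripper value outside its range is refused whole. The fingers move at their own pace and stop on an object; the grip force is fixed at half the most. Time passes only in rows, so rows that repeat a pose let the fingers close. It gives the time, the measured TCP pose, the force and the opening at its end, in the units of the state.
- bot.get_obs(): the state, without advancing time (a new reading comes with each control period).
- viewer.read_camera(name): name is "scene" or "side" or "wrist"; returns a dict with "color" (400x640x3 uint8, blue, green, red), "fx", "fy", "cx", "cy" (pixels), "origin" and "attitude" of the camera in the world; the wrist camera has in their place "hand_eye" (4x4, takes a point from camera to tool coordinates, whose origin is the TCP and whose axes are the flange's). Camera axes: x right, y down, z forward; pixel columns grow to the right and rows downward; lengths in m; the calibration is good to about 2 mm. A picture is of the moment at which its call begins: read the wrist's pose just before it. There is no depth.
- bot.job_done(): hands the job in, once; it reports no verdict.
The state is a dict: "time": time; "joints": joint angles; "qd": joint speeds; "effort": joint torques, N m; "tool_pos": TCP position; "eef_rot": TCP orientation; "contact_force": force on the tool from outside, world axes, zero at the start; "torque": the same for the moment, N m; "gripper_width": finger opening in m.
Only numpy, scipy, OpenCV 4.12 (cv2) and the standard library are available. Lean on these libraries where they do the work, as an engineer would, in place of code of your own. Each camera call takes 0.05 s, during which the arm holds its last target. There are 200 camera calls.

## Working session

There is one attempt and no reset: what is moved stays moved. The work goes in short steps, Python scripts to look and compute and a tool call to move; the robot and the scene stay as the last step left them, time stands still between calls to the robot, and variables do not carry over. Pictures are saved under pics/ and viewed, about 8 in all and at most 12, crops included, and the job is handed in when it is done.

Besides the shell and the picture viewer there is one more tool, called after "Emit:" by a JSON object that holds its "name" and its "arguments". drive_tool: Moves the arm, as the interface text tells. Its arguments: {"type":"object","properties":{"motion":{"type":"array"}},"required":["motion"]}

```bash
ls; mkdir -p pics
cat > h.py <<'E'
import numpy as np,cv2
from scipy.spatial.transform import Rotation as R
from rig import bot,viewer
def snap(n,f):
    o=bot.get_obs(); c=viewer.read_camera(n); cv2.imwrite(f'pics/{f}.png',c['color'])
    import pickle
    d={k:v for k,v in c.items() if k!='color'}; d['obs']=o; pickle.dump(d,open(f'pics/{f}.pkl','wb')); return d
def load(f):
    import pickle; return pickle.load(open(f'pics/{f}.pkl','rb'))
def cam(d):
    if 'hand_eye' in d:
        o=d['obs'];T=np.eye(4);T[:3,:3]=R.from_quat(o['eef_rot']).as_matrix();T[:3,3]=o['tool_pos'];T=T@np.array(d['hand_eye']);return T[:3,3],T[:3,:3]
    a=np.array(d['attitude']); A=a if a.shape==(3,3) else R.from_quat(a).as_matrix()
    return np.array(d['origin']),A
def ray(d,u,v):
    o,A=cam(d);r=A@np.array([(u-d['cx'])/d['fx'],(v-d['cy'])/d['fy'],1]);return o,r
def atz(d,u,v,z):
    o,r=ray(d,u,v);return o+r*(z-o[2])/r[2]
def proj(d,p):
    o,A=cam(d);q=A.T@(np.array(p)-o);return np.array([d['cx']+d['fx']*q[0]/q[2],d['cy']+d['fy']*q[1]/q[2]])
def tri(*ov):
    M=np.zeros((3,3));b=np.zeros(3)
    for d,u,v in ov:
        o,r=ray(d,u,v);r/=np.linalg.norm(r);P=np.eye(3)-np.outer(r,r);M+=P;b+=P@o
    p=np.linalg.solve(M,b);return p,[np.round(proj(d,p)-[u,v],1) for d,u,v in ov]
E
python3 - <<'E'
from h import *
for n in ['scene','side','wrist']:
    d=snap(n,n+'0'); print(n,d['fx'],d['cx'],d['cy'],cam(d))
print(d['obs'],d['hand_eye'])
E
```

```text
pics
scene 424.44322040009627 317.40975228893905 201.14353441899632 (array([ 1.23282967, -0.53868189,  1.43886924]), array([[ 0.46387092,  0.75106969, -0.46980644],
       [ 0.88583168, -0.38651918,  0.25672001],
       [ 0.01122541, -0.53525437, -0.84461633]]))
side 465.9489696439489 316.2750337834666 197.57125355507375 (array([ 0.20941648, -1.05761768,  0.9530861 ]), array([[ 0.94676991, -0.19433356,  0.25663439],
       [-0.32165546, -0.60286301,  0.73013284],
       [ 0.01282606, -0.77381565, -0.633281  ]]))
wrist 360.49786035402286 320.62034453848605 197.9979994507147 (array([0.54912474, 0.07744292, 0.38281073]), array([[ 9.99998619e-01,  1.60907987e-03, -4.15296333e-04],
       [ 1.42893879e-03, -9.60165297e-01, -2.79428990e-01],
       [-8.48376691e-04,  2.79428011e-01, -9.60166270e-01]]))
{'time': 0.1, 'joints': array([-8.46076209e-02,  3.51187039e-01,  1.65238612e+00,  2.57624822e-05,
        1.13911362e+00, -8.46122932e-02]), 'qd': array([ 1.04324781e-03, -1.56287148e-03, -1.25028681e-03, -1.33991135e-03,
       -9.90088204e-06, -1.07638056e-03]), 'effort': array([ 6.21537929e-04, -4.98029208e+01, -2.85706007e+01,  6.99262437e-02,
        2.38850416e-02, -7.56712393e-05]), 'tool_pos': array([5.49763711e-01, 4.59665792e-05, 3.02242762e-01]), 'eef_rot': array([ 7.07108839e-01,  7.07104512e-01, -3.43815830e-04, -4.25679489e-04]), 'contact_force': array([-0.16812142, -0.11924694, -0.49697005]), 'torque': array([ 0.03836356, -0.01807433,  0.00602107]), 'gripper_width': 0.0926340225693445} [[ 1.43502315e-03 -9.60132931e-01 -2.79540149e-01  7.74062762e-02]
 [ 9.99998942e-01  1.31081206e-03  6.31278916e-04 -7.27118736e-04]
 [-2.39687077e-04 -2.79540759e-01  9.60133796e-01 -8.05582639e-02]
 [ 0.00000000e+00  0.00000000e+00  0.00000000e+00  1.00000000e+00]]
```

View pics/scene0.png

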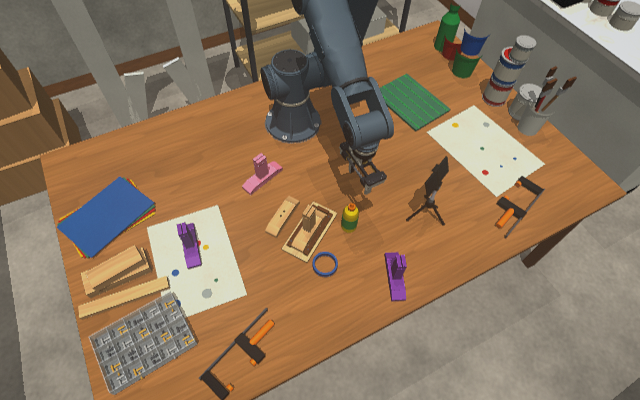

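View pics/side0.png

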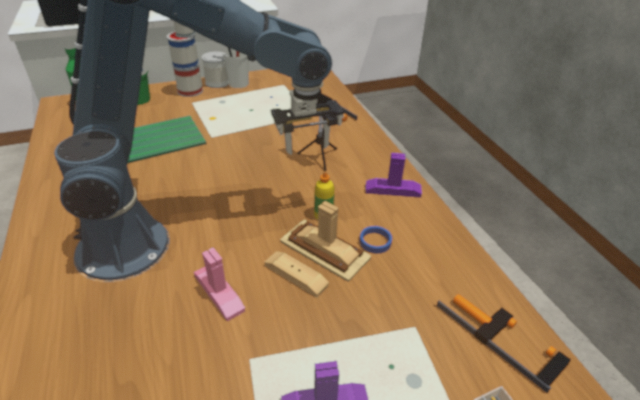

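Run:
```python
from h import *
s=cv2.imread('pics/scene0.png');d=cv2.imread('pics/side0.png')
f=lambda i,x,y,w,h,k:cv2.resize(i[y:y+h,x:x+w],None,fx=k,fy=k,interpolation=cv2.INTER_CUBIC)
a=np.hstack([f(s,260,190,80,75,5),f(s,390,150,80,75,5)])
b=np.hstack([f(d,270,165,100,100,2.2),f(d,270,90,100,100,2.2)])
b=np.hstack([f(d,275,195,100,56,4),f(d,270,100,100,56,4)])
cv2.imwrite('pics/c1.png',np.vstack([a,b]))
```

```text
(no output)
```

View pics/c1.png

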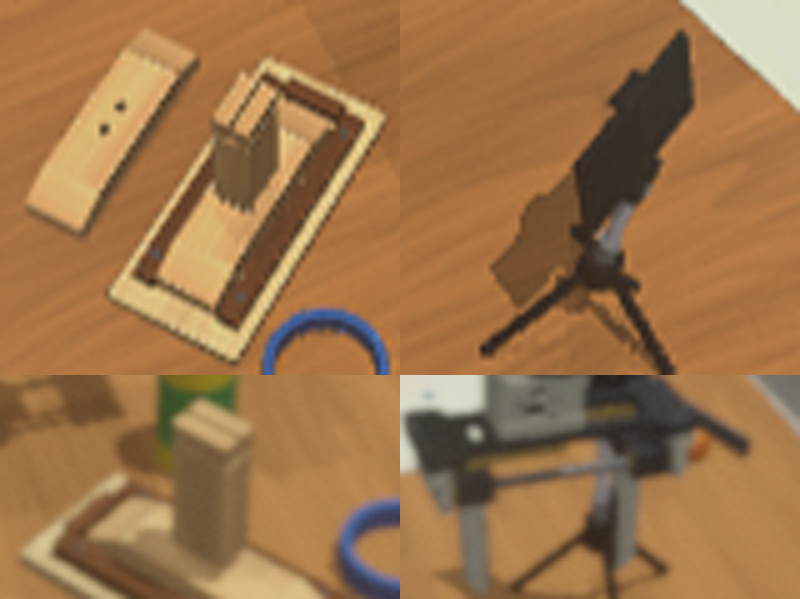

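View pics/wrist0.png

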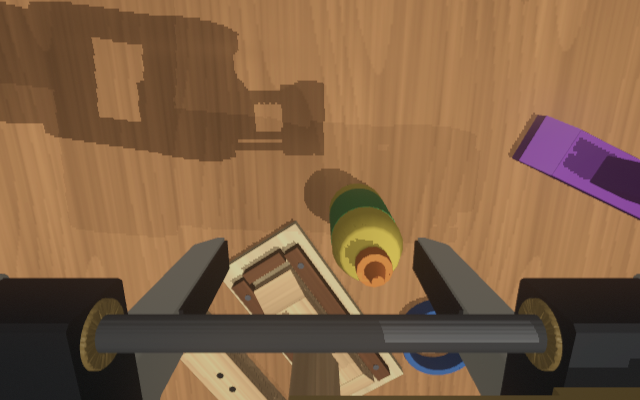

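Run:
```python
from h import *
s=load('scene0');d=load('side0');w=load('wrist0')
S=lambda u,v:(260+u/5,190+v/5)
P=[atz(s,*S(u,v),.012) for u,v in [(268,60),(385,115),(235,362),(108,293)]]
P=np.array(P);print(P.round(4),np.linalg.norm(np.roll(P,-1,0)-P,axis=1).round(4),P.mean(0))
a=P[0]+P[1]-P[2]-P[3];print('yaw of cradle y',np.degrees(np.arctan2(a[1],a[0])))
for z in(.148,.152): print('post top', atz(s,*S(247,104),z),atz(d,275+213/4,195+(425-375)/4,z))
print('wrist corner',atz(w,295,222,.012),atz(w,402,372,.012))
print('bottle',atz(s,350,225,.0), 'tape',atz(s,325,264,.012),'tripod',atz(s,430,204,0.02))
T=lambda u,v:(390+(u-400)/5,150+v/5)
for z in(.2,.25,.28):
  for p in [(580,165),(680,35),(578,228),(692,105)]: print(z,atz(s,*T(*p),z).round(3))
print('spare',atz(s,*S(110,130),.03))
```

```text
[[ 0.4358 -0.1203  0.012 ]
 [ 0.5229 -0.0623  0.012 ]
 [ 0.656  -0.2614  0.012 ]
 [ 0.5631 -0.32    0.012 ]] [0.1047 0.2395 0.1098 0.2368] [ 0.54444998 -0.19099815  0.012     ]
yaw of cradle y 123.14747644733887
post top [ 0.53773399 -0.19042118  0.148     ] [ 0.55258641 -0.17867294  0.148     ]
post top [ 0.53988787 -0.19150033  0.152     ] [ 0.5508814 -0.1830399  0.152    ]
wrist corner [ 0.52101272 -0.05782832  0.012     ] [ 0.65069109 -0.25611309  0.012     ]
bottle [ 0.58740307 -0.03973971  0.        ] tape [ 0.69172423 -0.20606227  0.012     ] tripod [0.65922805 0.28234841 0.02      ]
0.2 [0.653 0.218 0.2  ]
0.2 [0.59  0.353 0.2  ]
0.2 [0.697 0.185 0.2  ]
0.2 [0.647 0.321 0.2  ]
0.25 [0.676 0.187 0.25 ]
0.25 [0.616 0.317 0.25 ]
0.25 [0.718 0.156 0.25 ]
0.25 [0.67  0.287 0.25 ]
0.28 [0.69  0.169 0.28 ]
0.28 [0.632 0.295 0.28 ]
0.28 [0.731 0.138 0.28 ]
0.28 [0.685 0.266 0.28 ]
spare [ 0.44677239 -0.26272475  0.03      ]
```

Emit:
{"name": "drive_tool", "arguments": {"motion": [[[-4, 0, 0, 10, -1], [-9, -0.2, 0, 20, -1], [-14, -0.4, 0, 30, -1], [-19.4, -0.4, 0, 40, -1], [-19.4, -0.4, 0, 50, -1], [-19.4, -0.4, 0, 57, -1], [-19.4, -0.4, 0, 57, -1]]]}}

```text
time: 1.02
tool_pos: [0.5459, -0.1941, 0.3025]
eef_rot: [0.959, 0.284, -0.0, -0.0]
contact_force: [-0.1, 0.6, 0.6]
gripper_width: 0.0276
```

Run:
```python
from h import *
for n in ['scene','side','wrist']: d=snap(n,n+'1')
s=cv2.imread('pics/scene1.png');d=cv2.imread('pics/side1.png');w=cv2.imread('pics/wrist1.png')
f=lambda i,x,y,w,h,k:cv2.resize(i[y:y+h,x:x+w],None,fx=k,fy=k,interpolation=cv2.INTER_CUBIC)
a=np.hstack([f(d,280,75,80,60,5),f(s,390,150,80,60,5)])
b=np.hstack([f(w,160,160,320,240,1.25),f(d,290,140,80,60,5)])
cv2.imwrite('pics/c2.png',np.vstack([a,b]))
```

```text
(no output)
```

View pics/c2.png

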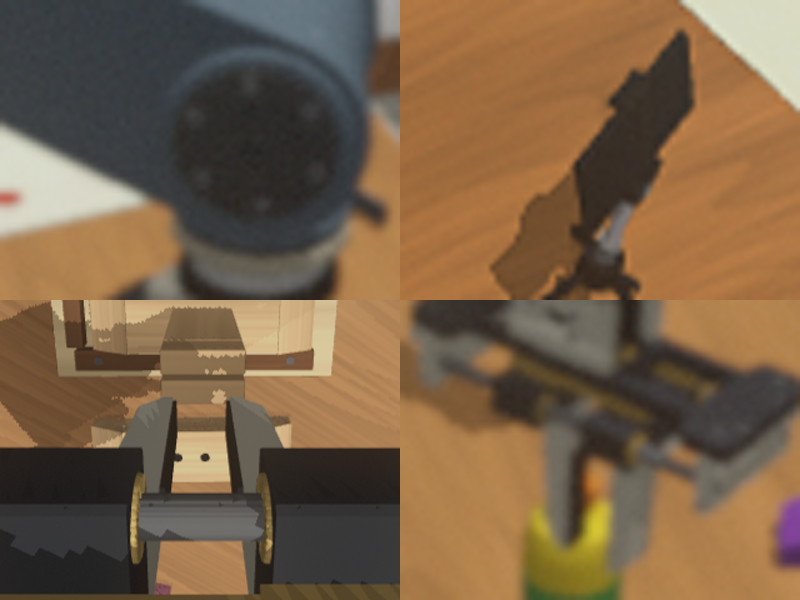

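Run:
```python
from h import *
w=load('wrist1');s=load('scene0');d=load('side0')
c=(160+203/1.25,160+(378-300)/1.25)
for z in(.159,.163,.166): print(atz(w,*c,z))
print(tri((w,*c),(s,260+247/5,190+104/5),(d,275+213/4,195+(425-375)/4)))
a,b=atz(w,160+161/1.25,222,.163),atz(w,160+245/1.25,222,.163);print(np.linalg.norm(a-b),np.degrees(np.arctan2(*(b-a)[1::-1])))
```

```text
[ 0.54237836 -0.19763494  0.159     ]
[ 0.54359073 -0.19681455  0.163     ]
[ 0.54450001 -0.19619926  0.166     ]
(array([ 0.54543024, -0.19579066,  0.16431495]), [array([ 0.3, -2.4]), array([-0.4, -0.1]), array([-0.2, -0.1])])
0.04358631206118167 -56.7440468729352
```

Emit:
{"name": "drive_tool", "arguments": {"motion": [[[-0.2, 0.1, 2, 0, -1], [-0.2, 0.1, 4, 0, -1], [-0.2, 0.1, 5, 0, -1], [-0.2, 0.1, 5.3, 0, -1], [-0.2, 0.1, 5.6, 0, -1], [-0.2, 0.1, 5.8, 0, -1], [-0.2, 0.1, 6.0, 0, -1], [-0.2, 0.1, 6.0, 0, -1]]]}}

```text
time: 2.17
tool_pos: [0.545, -0.1958, 0.2438]
eef_rot: [0.959, 0.284, 0.0, 0.0]
contact_force: [-2.6, 2.0, 4.7]
gripper_width: 0.0006
```

Emit:
{"name": "drive_tool", "arguments": {"motion": [[[0, 0, 0.2, 0, -1], [0, 0, 0.4, 0, -1], [0, 0, 0.5, 0, -1], [0, 0, 0.6, 0, -1], [0, 0, 0.6, 0, -1]]]}}

```text
time: 2.8
tool_pos: [0.545, -0.1958, 0.2379]
eef_rot: [0.959, 0.284, 0.0, 0.0]
contact_force: [-3.2, 2.7, 6.5]
gripper_width: 0.0005
```

Emit:
{"name": "drive_tool", "arguments": {"motion": [[[0, 0, 0.1, 0, -1], [0, 0, 0.2, 0, -1], [0, 0, 0.25, 0, -1], [0, 0, 0.25, 0, -1]]]}}

```text
time: 3.3
tool_pos: [0.5452, -0.1958, 0.2363]
eef_rot: [0.959, 0.284, 0.001, 0.0]
contact_force: [-4.9, 3.4, 14.8]
gripper_width: 0.0007
```

Emit:
{"name": "drive_tool", "arguments": {"motion": [[[0, 0, 0.1, 0, -1], [0, 0, 0.15, 0, -1], [0, 0, 0.15, 0, -1]]]}}

```text
time: 3.68
tool_pos: [0.5454, -0.1958, 0.2362]
eef_rot: [0.959, 0.284, 0.001, 0.001]
contact_force: [-9.2, 6.2, 28.1]
gripper_width: 0.0004
```

Emit:
{"name": "drive_tool", "arguments": {"motion": [[[0, 0, -5, 0, -1], [0, 0, -10, -8, -1], [2, -3, -15, -18, -1], [5, -7, -16.4, -28, -1], [8, -12, -16.4, -38, -1], [11, -16, -16.4, -48, -1], [14, -20, -16.4, -58, -1], [16.4, -23.7, -16.4, -68, -1], [16.4, -23.7, -16.4, -78, -1], [16.4, -23.7, -16.4, -88, -1]]]}}

```text
time: 4.92
tool_pos: [0.5533, 0.0929, 0.3973]
eef_rot: [0.489, 0.872, 0.0, 0.0]
contact_force: [-0.2, 0.1, -0.3]
gripper_width: 0.0005
```

Emit:
{"name": "drive_tool", "arguments": {"motion": [[[0, 0, 0, -2, -1], [0, 0, 0, -2, -1]]]}}

```text
time: 5.18
tool_pos: [0.5534, 0.0921, 0.397]
eef_rot: [0.478, 0.878, 0.0, 0.0]
contact_force: [0.3, -0.0, -0.0]
gripper_width: 0.0001
```

Run:
```python
from h import *
d=snap('wrist','wrist2'); print(d['obs']['joints'].round(3))
snap('side','side2')
```

```text
[ 0.082  0.292  1.497 -0.     1.351 -0.491]
```

View pics/wrist2.png

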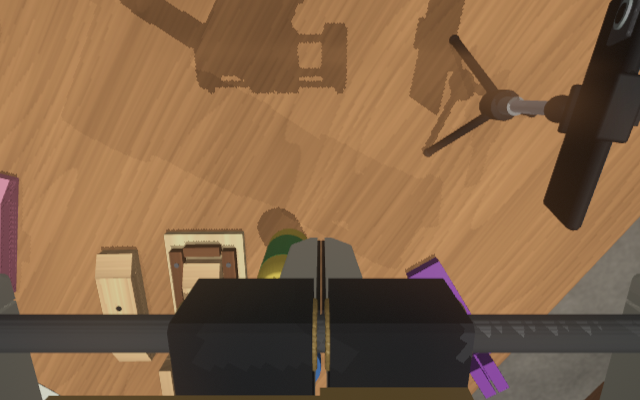

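Emit:
{"name": "drive_tool", "arguments": {"motion": [[[4, 2, -2, 0, -1], [8, 3, -3, 0, -1], [8, 3, -3, 0, -1]]]}}

```text
time: 5.65
tool_pos: [0.5344, 0.1774, 0.4276]
eef_rot: [0.477, 0.879, 0.001, 0.0]
contact_force: [-0.8, -0.5, -0.8]
gripper_width: 0.0004
```

Run:
```python
from h import *
d=snap('wrist','wrist3')
```

Emit:
{"name": "drive_tool", "arguments": {"motion": [[[4, -2, 0, 0, -1], [8, -4, 0, 0, -1], [8, -4, 0, 0, -1]]]}}

```text
time: 6.08
tool_pos: [0.4565, 0.2209, 0.4268]
eef_rot: [0.477, 0.879, -0.0, -0.0]
contact_force: [0.8, -0.9, -0.1]
gripper_width: 0.0008
```

Run:
```python
from h import *
d=snap('wrist','wrist4')
a=cv2.imread('pics/wrist3.png')[0:300,340:];b=cv2.imread('pics/wrist4.png')[0:300,340:]
f=lambda i:cv2.resize(i,None,fx=1.33,fy=2,interpolation=cv2.INTER_CUBIC)
cv2.imwrite('pics/c3.png',np.hstack([f(a),f(b)]))
```

```text
(no output)
```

View pics/c3.png

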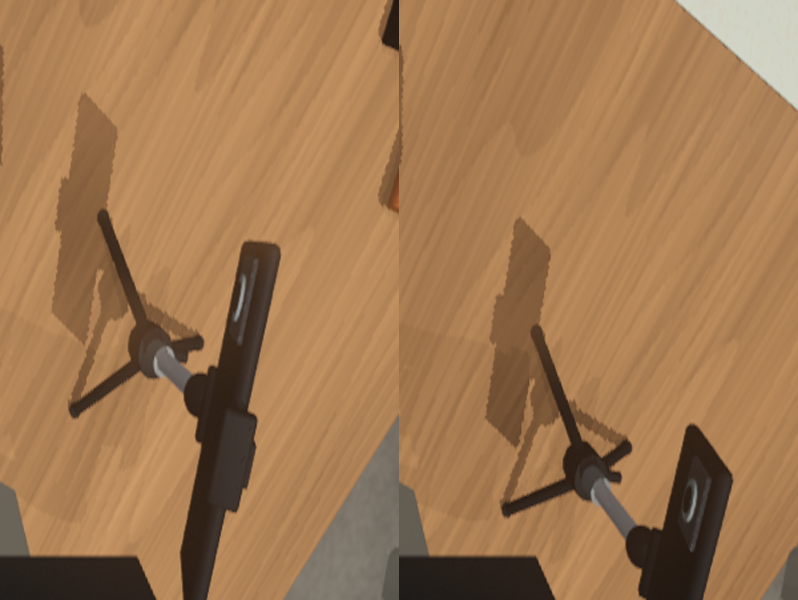

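Run:
```python
from h import *
def f(n,x,y,w,h,k):
    i=cv2.imread(f'pics/{n}.png')[y:y+h,x:x+w].astype(float); i=255*np.clip(i/110,0,1)**.5
    return cv2.resize(i.astype(np.uint8),None,fx=k,fy=k,interpolation=cv2.INTER_CUBIC)
cv2.imwrite('pics/c4.png',np.hstack([f('wrist3',455,110,100,180,3.3),f('wrist4',505,200,110,100,4)[:594,:].copy() if 0 else cv2.copyMakeBorder(f('wrist4',505,200,120,120,3.8),0,594-456,0,0,cv2.BORDER_CONSTANT)]))
```

```text
(no output)
```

View pics/c4.png

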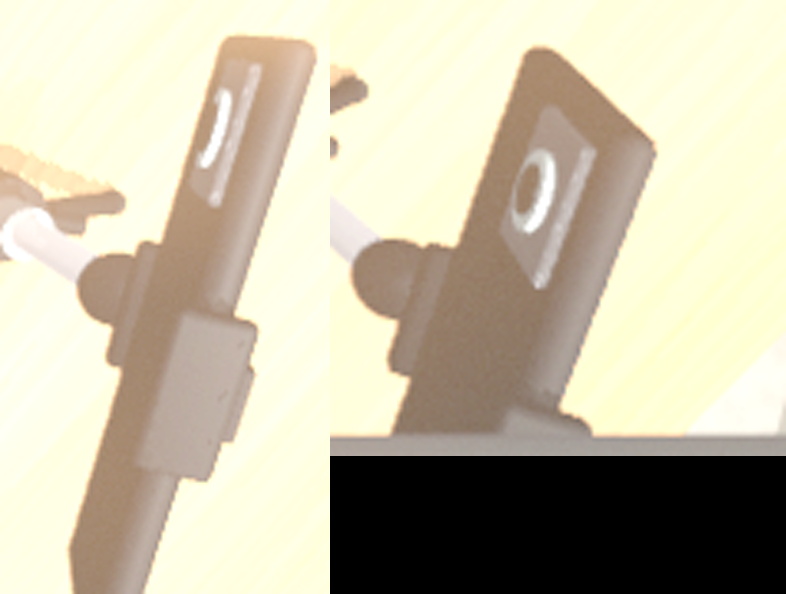

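```bash
cat > ph.py <<'E'
from h import *
from scipy.optimize import least_squares
w2,w3,w4,s=load('wrist2'),load('wrist3'),load('wrist4'),load('scene1')
A=lambda x,y:(455+x/3.3,110+y/3.3); B=lambda x,y:(505+(x-330)/3.8,200+y/3.8); S=lambda u,v:(390+(u-400)/5,150+v/5)
def fr(yaw,t):  # lens frame: -x looks out/down, z up
    h=np.array([np.cos(yaw),np.sin(yaw),0]);f=h*np.cos(t)-np.array([0,0,np.sin(t)])
    z=h*np.sin(t)+np.array([0,0,np.cos(t)]);return np.stack([-f,np.cross(z,-f),z],1)
L,H,T=.074,.036,.004
E={'low':((-T,-L,-H),(-T,L,-H)),'top':((T,-L,H),(T,L,H))}
sg=None
def edges(q):
    q=dict(E);q['end']=((-T,sg*L,-H),(-T,sg*L,H));return q
obs=[(w3,A,'low',[(190,140),(110,410),(85,500)]),(w3,A,'top',[(315,60),(240,300),(170,510),(145,590)]),(w3,A,'end',[(235,36),(275,37)]),
(w4,B,'end',[(560,58),(600,95)]),(w4,B,'low',[(525,60),(500,130),(463,245),(400,425)]),(w4,B,'top',[(652,160),(560,405)]),
]
def res(p):
    R_=fr(p[3],p[4]);r=[]
    for d,m,e,pts in obs:
        a,b=[proj(d,p[:3]+R_@np.array(x)) for x in edges(0)[e]]
        n=np.array([b[1]-a[1],a[0]-b[0]]);n/=np.linalg.norm(n)
        r+=[n@(np.array(m(*q))-a) for q in pts]
    return np.array(r)
for sg in(1,-1):
    k=least_squares(res,[.67,.25,.26,np.radians(208),.28],x_scale=[.01,.01,.01,.1,.1],loss='soft_l1')
    print(sg,k.cost,k.x.round(4),np.degrees(k.x[3:]),k.fun.round(1))
    if sg==1 or k.cost<best.cost: best=k;bs=sg
sg=bs;k=best;J=k.jac;C=np.linalg.pinv(J.T@J);print('sd',np.sqrt(np.diag(C)))
print('lens',tri((w3,*A(212,130)),(w4,*B(533,192))),tri((w2,627,12),(w3,*A(212,130)),(w4,*B(533,192))))
l=tri((w2,627,12),(w3,*A(212,130)),(w4,*B(533,192)))[0]
print('lens in phone',fr(*k.x[3:]).T@(l-k.x[:3]))
print([ (proj(s,k.x[:3]+fr(*k.x[3:])@np.array(c))-[390,150])*5+[400,0] for c in [(T,-L,H),(T,L,H),(T,-L,-H),(T,L,-H)]])
E
python3 ph.py
```

```text
1 7.8951117856872255 [0.6686 0.2467 0.2339 3.5649 0.3947] [204.254498    22.61676081] [ 2.5  1.5  0.7  1.2 -0.1  0.1 -0.4 -1.1 -0.9  1.2  2.3 -0.1 -0.1 -1.1
 -1.5  0.6 -0.5]
-1 7.895111785710952 [0.6078 0.3816 0.2339 3.5649 0.3947] [204.2544914   22.61675832] [ 2.5  1.5  0.7  1.2 -0.1  0.1 -0.4 -1.1 -0.9  1.2  2.3 -0.1 -0.1 -1.1
 -1.5  0.6 -0.5]
sd [0.002201   0.00112797 0.00346388 0.0078521  0.00812692]
lens (array([0.63280853, 0.28807301, 0.2491986 ]), [array([ 0.3, -0.1]), array([-0.3,  0.1])]) (array([0.63176136, 0.28806658, 0.25144398]), [array([-2.1,  0.2]), array([ 0.9, -0.4]), array([0.5, 0.6])])
lens in phone [-0.00854572  0.05289225  0.02258474]
[array([583.17290135, 170.35398543]), array([690.09039123,  34.64780736]), array([595.97961321, 245.2780614 ]), array([699.08779589, 110.65783847])]
```

```bash
cat > ph2.py <<'E'
from h import *
from scipy.optimize import least_squares
from scipy.ndimage import map_coordinates
exec(open('ph.py').read().split("sg=None")[0])
W=lambda x,y:(x,y)
ims={id(d):cv2.GaussianBlur(cv2.imread(f'pics/{n}.png'),(3,3),0).astype(float).sum(2) for d,n in((w2,'wrist2'),(w3,'wrist3'),(w4,'wrist4'),(s,'scene1'))}
E['end']=((-T,L,-H),(-T,L,H)); E['end2']=((-T,-L,-H),(-T,-L,H));E['tf']=E['top'];E['lowf']=((T,-L,-H),(T,L,-H))
obs=[(w3,A,'low',[(215,60),(110,410)],(0,1)),(w3,A,'low',[(110,410),(82,510)],(0,1)),(w3,A,'top',[(313,70),(245,290)],(0,1)),(w3,A,'top',[(170,510),(150,575)],(0,1)),
(w3,A,'end',[(238,36),(275,37)],0),(w4,B,'end',[(565,62),(610,104)],0),(w4,B,'low',[(520,70),(470,225)],0),(w4,B,'low',[(407,405),(400,425)],0),(w4,B,'top',[(645,180),(565,395)],0),
(w2,W,'low',[(548,196),(560,160)],0),(w2,W,'low',[(592,75),(612,12)],0),(s,S,'top',[(590,155),(608,132)],0),(s,S,'top',[(650,75),(675,43)],0)]
data=[]
for d,m,e,(p,q),_ in obs:
    p,q=np.array(m(*p)),np.array(m(*q));n=np.array([q[1]-p[1],p[0]-q[0]]);n/=np.linalg.norm(n)
    t=np.arange(-3.5,3.6,.25);pts=[]
    for a in np.linspace(0,1,9):
        c=p+a*(q-p);xy=c[:,None]+n[:,None]*t;g=np.abs(np.gradient(map_coordinates(ims[id(d)],[xy[1],xy[0]],order=1)))
        if g.max()>8: pts.append(c+n*t[g.argmax()])
    pts=np.array(pts)
    if len(pts)<4: print('few',e,len(pts));continue
    md=np.median((pts-p)@n);pts=pts[np.abs((pts-p)@n-md)<2]
    data.append((d,e,pts))
cams=[w2,w3,w4,s]
def res(p,full=False):
    F=fr(p[3],p[4]);r=[];o={id(c):p[5+2*i:7+2*i] for i,c in enumerate(cams)}
    for d,e,pts in data:
        a,b=[proj(d,p[:3]+F@np.array(x)) for x in E[e]]
        n=np.array([b[1]-a[1],a[0]-b[0]]);n/=np.linalg.norm(n)
        r.append((pts-a-o[id(d)])@n)
    if full:return [(e,v.mean().round(1),v.std().round(1)) for (d,e,_),v in zip(data,r)]
    return np.concatenate([v/np.sqrt(len(v)) for v in r]+[p[5:]/2])
k=least_squares(res,np.r_[.6686,.2467,.2339,3.565,.33,np.zeros(8)],x_scale=np.r_[[.01]*3,.1,.1,np.ones(8)],loss='soft_l1')
print(k.cost,k.x[:5].round(4),np.degrees(k.x[3:5]).round(2),'off',k.x[5:].round(1));print(res(k.x,True))
C=np.linalg.inv(k.jac.T@k.jac);print('sd',np.sqrt(np.diag(C))[:5].round(4))
o=k.x[5:];l=tri((w2,627-o[0],12-o[1]),(w3,A(212,130)[0]-o[2],A(212,130)[1]-o[3]),(w4,B(533,192)[0]-o[4],B(533,192)[1]-o[5]))
print(l,fr(*k.x[3:5]).T@(l[0]-k.x[:3]))
print([((proj(s,k.x[:3]+fr(*k.x[3:5])@np.array(c))-[390,150])*5+[400,0]).round() for c in [(T,-L,H),(T,L,H),(T,-L,-H),(T,L,-H)]])
E
python3 ph2.py
```

```text
Traceback (most recent call last):
  File "ph2.py", line 13, in <module>
    p,q=np.array(m(*p)),np.array(m(*q));n=np.array([q[1]-p[1],p[0]-q[0]]);n/=np.linalg.norm(n)
                                                                          ^^^^^^^^^^^^^^^^^^^^
numpy._core._exceptions._UFuncOutputCastingError: Cannot cast ufunc 'divide' output from dtype('float64') to dtype('int64') with casting rule 'same_kind'
```

```bash
sed -i 's/W=lambda x,y:(x,y)/W=lambda x,y:(float(x),float(y))/' ph2.py; python3 ph2.py
```

```text
few low 0
2.018347946134506 [0.6674 0.2473 0.2336 3.5682 0.3759] [204.44  21.54] off [ 0.2  0.1 -0.8  1.4  1.2 -1.6 -2.3 -1.5]
[('low', np.float64(0.2), np.float64(0.1)), ('low', np.float64(0.1), np.float64(0.1)), ('top', np.float64(0.0), np.float64(0.2)), ('top', np.float64(-0.2), np.float64(0.1)), ('end', np.float64(-0.3), np.float64(0.3)), ('end', np.float64(0.4), np.float64(0.3)), ('low', np.float64(-0.1), np.float64(0.2)), ('low', np.float64(-0.1), np.float64(0.1)), ('top', np.float64(0.3), np.float64(0.2)), ('low', np.float64(-0.0), np.float64(0.0)), ('top', np.float64(0.2), np.float64(0.1)), ('top', np.float64(0.3), np.float64(0.2))]
sd [0.0048 0.002  0.007  0.0078 0.0115]
(array([0.63067643, 0.28750895, 0.25307362]), [array([-1.6, -0.6]), array([-0.4,  1.2]), array([ 1.5, -0.3])]) [-0.00848237  0.05184508  0.02426928]
[array([584., 170.]), array([690.,  34.]), array([595., 244.]), array([698., 109.])]
```

Emit:
{"name": "drive_tool", "arguments": {"motion": [[[-4, -1.5, 0, 10, 1], [-9, -3.5, 0, 20, 1], [-14, -5.5, 0, 30, 1], [-19, -7.5, 0, 40, 1], [-24, -9.5, 0, 50, 1], [-29, -11.5, 0, 60, 1], [-34, -13.5, 0, 70, 1], [-39.8, -15.3, 3, 80, 1], [-39.8, -15.3, 8, 90, 1], [-39.8, -15.3, 13, 90, 1]]]}}

```text
time: 7.38
tool_pos: [0.5459, -0.1989, 0.2944]
eef_rot: [0.96, 0.281, -0.0, -0.0]
contact_force: [-0.6, 0.7, -0.9]
gripper_width: 0.0921
```

Emit:
{"name": "drive_tool", "arguments": {"motion": [[[0, 0, 2, 0, 1], [0, 0, 3, 0, 1], [0, 0, 3, 0, 1]]]}}

```text
time: 7.75
tool_pos: [0.5462, -0.197, 0.2665]
eef_rot: [0.959, 0.284, -0.0, -0.0]
contact_force: [-0.6, -0.3, 0.9]
gripper_width: 0.093
```

Run:
```python
from h import *
d=snap('wrist','wrist5');o=d['obs'];print(o['joints'].round(3))
a=cv2.imread('pics/wrist5.png')
s=snap('side','side5');b=cv2.imread('pics/side5.png')
cv2.imwrite('pics/c5.png',np.vstack([a[100:320,:],cv2.resize(np.hstack([b[170:270,260:420],b[90:190,260:420]]),(640,200))]))
# predicted post top centre and foot in wrist
x=np.array([np.cos(np.radians(33)),np.sin(np.radians(33)),0]);y=np.array([-x[1],x[0],0]);c=np.array([.5445,-.196,.152])
print([proj(d,c+x*i*.015+y*j*.022).round() for i,j in((0,0),(1,1),(1,-1),(-1,1),(-1,-1))],o['tool_pos'],R.from_quat(o['eef_rot']).as_matrix()[:,0])
```

```text
[-0.426  0.445  1.607 -0.     1.09   0.57 ]
[array([317., 233.]), array([279., 208.]), array([356., 208.]), array([280., 257.]), array([355., 257.])] [ 0.54621292 -0.19703412  0.26653636] [ 8.39233323e-01  5.43771406e-01 -2.96802731e-04]
```

View pics/c5.png

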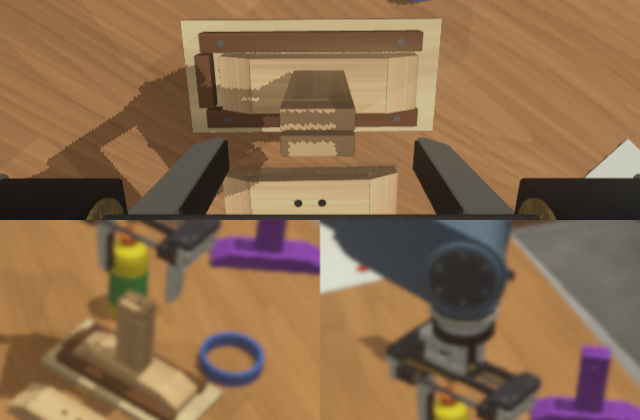

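Emit:
{"name": "drive_tool", "arguments": {"motion": [[[-0.1, -0.2, 3, 0, 1], [-0.1, -0.2, 6, 0, 1], [-0.1, -0.2, 8.0, 0, 1], [-0.1, -0.2, 8.6, 0, 1], [-0.1, -0.2, 8.6, 0, 1], [-0.1, -0.2, 8.6, 0, -1], [-0.1, -0.2, 8.6, 0, -1], [-0.1, -0.2, 8.6, 0, -1], [-0.1, -0.2, 8.6, 0, -1], [-0.1, -0.2, 8.6, 0, -1]]]}}

```text
time: 9.1
tool_pos: [0.5443, -0.1951, 0.1808]
eef_rot: [0.959, 0.284, -0.0, 0.0]
contact_force: [0.1, 0.2, -0.8]
gripper_width: 0.0474
```

Emit:
{"name": "drive_tool", "arguments": {"motion": [[[0, 0, 0, 0, -1], [0, 0, 0, 0, -1]]]}}

```text
time: 9.35
tool_pos: [0.5444, -0.1951, 0.1808]
eef_rot: [0.959, 0.284, 0.0, 0.0]
contact_force: [0.4, -0.6, 0.9]
gripper_width: 0.0437
```

Gripped at 44 mm. Lift 8 mm, then move tool −x so the batten tips the foot in the grip.

Emit:
{"name": "drive_tool", "arguments": {"motion": [[[0, 0, -0.4, 0, -1], [0, 0, -0.8, 0, -1], [-0.5, 0, -0.8, 0, -1], [-1.0, 0, -0.8, 0, -1], [-1.4, 0, -0.8, 0, -1], [-1.4, 0, -0.8, 0, -1]]]}}

```text
time: 10.1
tool_pos: [0.5333, -0.2026, 0.1896]
eef_rot: [0.959, 0.284, 0.001, 0.0]
contact_force: [4.1, 4.1, 2.6]
gripper_width: 0.0436
```

Emit:
{"name": "drive_tool", "arguments": {"motion": [[[-0.5, 0, 0, 0, -1], [-1.0, 0, 0, 0, -1], [-1.5, 0, 0, 0, -1], [-2.0, 0, 0, 0, -1], [-2.4, 0, 0, 0, -1], [-2.7, 0, 0, 0, -1], [-2.7, 0, 0, 0, -1]]]}}

```text
time: 10.98
tool_pos: [0.5105, -0.2175, 0.1892]
eef_rot: [0.959, 0.284, 0.001, 0.001]
contact_force: [3.4, 2.3, -1.2]
gripper_width: 0.044
```

Run:
```python
from h import *
w=snap('wrist','wrist6');s=snap('side','side6');c=snap('scene','scene6')
a=cv2.imread('pics/wrist6.png')[60:280,160:480];b=cv2.imread('pics/side6.png')[165:265,260:420];e=cv2.imread('pics/scene6.png')[170:270,250:410]
cv2.imwrite('pics/c6.png',np.vstack([cv2.resize(a,(480,330)),cv2.resize(b,(480,270),interpolation=2)]))
```

```text
(no output)
```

View pics/c6.png

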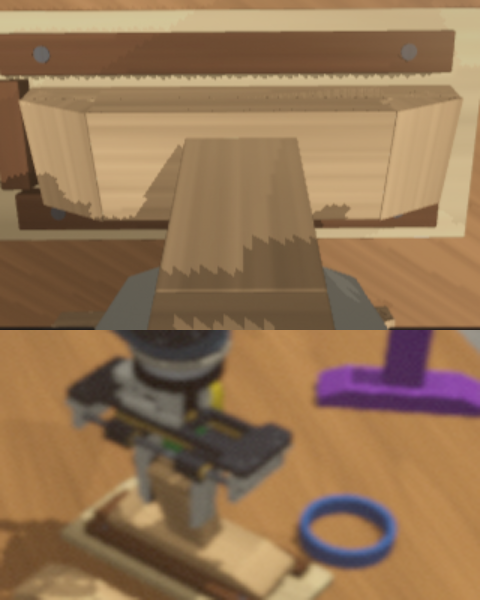

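```bash
cat > tilt.py <<'E'
from h import *
from scipy.optimize import least_squares
def fit(w,obs):
    o=w['obs'];Tr=R.from_quat(o['eef_rot']).as_matrix();t=np.array(o['tool_pos'])
    # tool coords: x toolx, y, z down. stand y = -tool y, tilt about tool y; p=[joint x,y,z in tool, tilt, yaw]
    def pts(p,q):
        B=np.array([[1,0,0],[0,-1,0],[0,0,-1.]])
        return t+Tr@(p[:3]+R.from_euler('zy',[p[4],p[3]]).as_matrix()@B@np.array(q))
    f=lambda p:np.concatenate([(proj(w,pts(p,q))-uv) for q,uv in obs])
    k=least_squares(f,[0.03,0,.13,.3,0],x_scale=[.01,.01,.01,.1,.1]);return k,pts
if __name__=='__main__':
    C=lambda u,v:(160+u/1.5,60+v/1.5)
    P=lambda x,y,z:(x,y,z)
    obs=[((.015,.022,0),C(185,139)),((.015,-.022,0),C(297,139)),((.015,.022,.11),C(155,291)),((.015,-.022,.11),C(325,291)),
         ((.025,.06,0),C(85,112)),((.025,-.06,0),C(397,110)),((-.025,.06,0),C(102,220)),((-.025,-.06,0),C(381,220))]
    w=load('wrist6');k,_=fit(w,obs);print(k.x.round(4),'tilt',np.degrees(k.x[3:]),k.fun.round(1))
E
python3 tilt.py
```

```text
[ 0.0281 -0.      0.1451  0.1809 -0.0054] tilt [10.36302093 -0.31215382] [ 1.7 -2.2 -2.1 -2.4 -6.3  0.8  7.   0.4  5.1  0.4 -5.5  1.   3.2  0.9
 -3.7  0.3]
```

```bash
cat >> tilt.py <<'E'
    o=w['obs']
    for drop in([],[6,7],[4,5]):
        ob=[q for i,q in enumerate(obs) if i not in(2,3) and i not in drop]
        k,pts=fit(w,ob);print(drop,k.x.round(4),'tilt',np.degrees(k.x[3:]).round(1),k.fun.round(1))
        C_=np.linalg.inv(k.jac.T@k.jac);print(np.degrees(np.sqrt(C_[3,3])))
    for z in(.085,.09,.095,.1):
        ob=[q for i,q in enumerate(obs) if i not in(2,3)]+[((.015,.022,z),C(155,291)),((.015,-.022,z),C(325,291))]
        k,pts=fit(w,ob);print(z,k.x.round(4),'tilt',np.degrees(k.x[3:]).round(1),k.fun.round(1))
E
python3 tilt.py
```

```text
[ 0.0281 -0.      0.1451  0.1809 -0.0054] tilt [10.36302093 -0.31215382] [ 1.7 -2.2 -2.1 -2.4 -6.3  0.8  7.   0.4  5.1  0.4 -5.5  1.   3.2  0.9
 -3.7  0.3]
[] [ 2.980e-02  1.000e-04  1.355e-01  2.876e-01 -5.600e-03] tilt [16.5 -0.3] [ 0.  -1.5 -0.  -1.8 -0.4  0.9  0.4  1.4  0.6  0.8 -0.6  0.2]
1.2818616031840613
[6, 7] [ 0.0291  0.0002  0.1273 -0.0856 -0.007 ] tilt [-4.9 -0.4] [-0.4 -0.4  0.5 -0.8  0.   0.5 -0.1  0.7]
21.96862274938747
[4, 5] [ 2.980e-02  1.000e-04  1.332e-01  3.579e-01 -3.000e-03] tilt [20.5 -0.2] [-0.4 -0.   0.6 -0.1  0.2  0.2 -0.4 -0. ]
1.780618696678886
0.085 [ 0.03    0.      0.1343  0.332  -0.0059] tilt [19.  -0.3] [-0.5 -1.   0.1 -1.3 -1.7  1.6  1.3  2.   0.3  0.1 -0.7 -0.6  0.9 -0.1
 -0.2 -0.5]
0.09 [ 0.0297 -0.      0.1362  0.2946 -0.0058] tilt [16.9 -0.3] [-0.1 -1.4 -0.3 -1.7 -0.3  1.1 -0.1  1.6  0.8  0.5 -1.2 -0.1 -0.5  0.2
  1.3 -0.2]
0.095 [ 0.0293 -0.      0.1382  0.2611 -0.0057] tilt [15.  -0.3] [ 0.4 -1.7 -0.7 -2.   1.   0.7 -1.4  1.3  1.3  0.8 -1.7  0.2 -2.   0.4
  2.7  0. ]
0.1 [ 0.029  -0.      0.1404  0.2312 -0.0056] tilt [13.2 -0.3] [ 0.8 -1.9 -1.2 -2.2  2.4  0.5 -2.8  1.1  1.8  1.  -2.3  0.3 -3.5  0.6
  4.2  0.2]
```

Emit:
{"name": "drive_tool", "arguments": {"motion": [[[0, 0, -0.8, 0, -1], [0, 0, -2.5, 0, -1], [0, 0, -5, 0, -1], [0, 0, -8, 0, -1], [0, 0, -11, 0, -1], [0, 0, -14, 0, -1], [0, 0, -17, 0, -1], [0, 0, -18.5, 0, -1], [0, 0, -19, 0, -1], [0, 0, -19, 0, -1]]]}}

```text
time: 12.38
tool_pos: [0.5097, -0.2173, 0.3782]
eef_rot: [0.959, 0.284, -0.0, -0.0]
contact_force: [-0.4, -0.4, -2.0]
gripper_width: 0.0436
```

Emit:
{"name": "drive_tool", "arguments": {"motion": [[[0.5, -1, 0, 0.5, -1], [1.4, -3.3, 0, 1.5, -1], [3, -7, 0, 2, -1], [4.6, -11, 0, 3, -1], [6.2, -15, 0, 4, -1], [7.9, -19, 0, 5, -1], [9.5, -23, 0, 6, -1], [11.2, -27, 0, 7, -1], [12.9, -31, 0, 8, -1], [14.5, -34.8, 0, 8.6, -1]]]}}

```text
time: 13.62
tool_pos: [0.4409, 0.1552, 0.3782]
eef_rot: [0.977, 0.211, -0.001, -0.0]
contact_force: [0.4, -0.2, -2.1]
gripper_width: 0.0443
```

Run:
```python
from h import *
w=snap('wrist','wrist7');s=snap('side','side7');c=snap('scene','scene7')
o=w['obs'];print(o['tool_pos'],R.from_quat(o['eef_rot']).as_matrix()[:,0],o['joints'].round(2),o['gripper_width'])
a=cv2.imread('pics/wrist7.png')[60:290,160:480];b=cv2.imread('pics/side7.png')[40:160,230:390]
cv2.imwrite('pics/c7.png',np.vstack([cv2.resize(a,(480,345)),cv2.resize(b,(340,255),interpolation=2)[:, :].copy() if 0 else cv2.copyMakeBorder(cv2.resize(b,(340,255),interpolation=2),0,0,0,140,0)]))
```

```text
[0.4409312  0.15520517 0.37815753] [ 0.91086411  0.41270524 -0.00098176] [0.24 0.12 1.75 0.   1.27 1.38] 0.044299100127685995
```

View pics/c7.png

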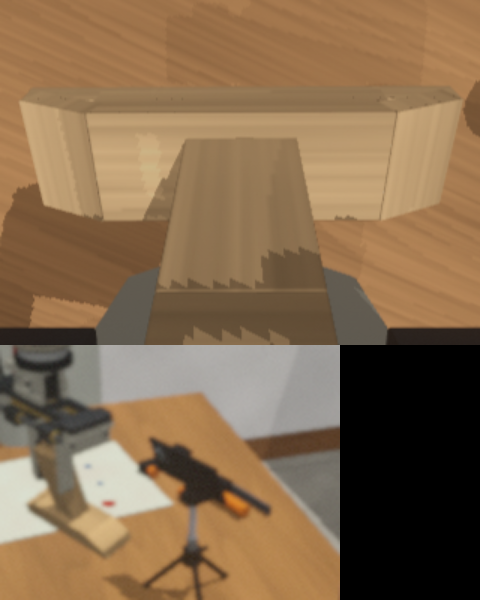

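```bash
cat > tilt2.py <<'E'
from h import *
from scipy.optimize import least_squares
from scipy.ndimage import map_coordinates
L=[((.025,.06,0),(.025,-.06,0),(95,112),(385,111)),((-.025,.06,0),(-.025,-.06,0),(108,219),(150,219)),((-.025,.06,0),(-.025,-.06,0),(330,219),(375,219)),
((.015,.022,0),(.015,-.022,0),(192,139),(290,139)),((.015,.022,0),(.015,.022,.08),(181,155),(161,265)),((.015,-.022,0),(.015,-.022,.08),(300,155),(318,250)),
((.025,.06,0),(-.025,.06,0),(87,120),(100,210)),((.025,-.06,0),(-.025,-.06,0),(394,120),(383,210)),((.025,.09,-.03),(.025,-.09,-.03),(60,87),(430,86))]
def run(n,o5=(160,60),use=range(9)):
    w=load(n);im=cv2.GaussianBlur(cv2.imread(f'pics/{n}.png'),(3,3),0).astype(float).sum(2)
    o=w['obs'];Tr=R.from_quat(o['eef_rot']).as_matrix();t=np.array(o['tool_pos']);B=np.diag([1,-1,-1.])
    P=lambda p,q:proj(w,t+Tr@(p[:3]+R.from_euler('zyx',[p[4],p[3],p[5]]).as_matrix()@B@np.array(q)))
    D=[]
    for i in use:
        a,b,p,q=L[i];p=np.array(p)/1.5+o5;q=np.array(q)/1.5+o5;m=np.array([q[1]-p[1],p[0]-q[0]]);m/=np.linalg.norm(m);tt=np.arange(-3,3.1,.25);pp=[]
        for s in np.linspace(0,1,15):
            c=p+s*(q-p);xy=c[:,None]+m[:,None]*tt;g=np.abs(np.gradient(map_coordinates(im,[xy[1],xy[0]],order=1)));pp.append(c+m*tt[g.argmax()])
        pp=np.array(pp);v=(pp-p)@m;pp=pp[np.abs(v-np.median(v))<1.2];D.append((i,a,b,pp))
    def f(p,full=0):
        r=[]
        for i,a,b,pp in D:
            A,C=P(p,a),P(p,b);m=np.array([C[1]-A[1],A[0]-C[0]]);m/=np.linalg.norm(m);r.append((pp-A)@m)
        if full:return [(i,len(v),round(v.mean(),1),round(v.std(),1)) for (i,*_),v in zip(D,r)]
        return np.concatenate([v/np.sqrt(len(v))for v in r])
    k=least_squares(f,[.03,0,.134,.33,0,0],loss='soft_l1',x_scale=[.01]*3+[.1]*3)
    sd=np.sqrt(np.diag(np.linalg.pinv(k.jac.T@k.jac)))
    print(n,k.x[:3].round(4),np.degrees(k.x[3:]).round(2),'sd',(sd[:3]*1000).round(1),np.degrees(sd[3:]).round(1),f(k.x,1));return k
if __name__=='__main__':
    for n in('wrist6','wrist7'): run(n)
    for j in (0,3,8): run('wrist7',use=[i for i in range(9) if i!=j])
E
python3 tilt2.py
```

```text
wrist6 [0.0298 0.0004 0.1368] [17.31 -0.41 -0.18] sd [0.4 0.3 1.3] [1.1 0.5 0.5] [(0, 15, np.float64(0.9), np.float64(0.3)), (1, 15, np.float64(0.3), np.float64(0.5)), (2, 14, np.float64(0.5), np.float64(0.1)), (3, 15, np.float64(-0.6), np.float64(0.1)), (4, 10, np.float64(0.4), np.float64(0.2)), (5, 15, np.float64(-0.4), np.float64(0.3)), (6, 15, np.float64(-0.4), np.float64(0.2)), (7, 12, np.float64(0.5), np.float64(0.4)), (8, 15, np.float64(-0.7), np.float64(0.3))]
wrist7 [0.0294 0.0005 0.1374] [16.61 -0.56 -0.04] sd [0.4 0.4 1.4] [1.  0.5 0.4] [(0, 15, np.float64(0.7), np.float64(0.4)), (1, 15, np.float64(0.6), np.float64(0.2)), (2, 11, np.float64(0.9), np.float64(0.5)), (3, 14, np.float64(-0.5), np.float64(0.3)), (4, 13, np.float64(0.2), np.float64(0.1)), (5, 14, np.float64(-0.4), np.float64(0.3)), (6, 15, np.float64(-0.6), np.float64(0.3)), (7, 14, np.float64(0.8), np.float64(0.2)), (8, 11, np.float64(-1.5), np.float64(0.8))]
wrist7 [0.0292 0.0005 0.1374] [17.01 -0.61 -0.06] sd [0.4 0.4 1.4] [1.1 0.5 0.4] [(1, 15, np.float64(0.8), np.float64(0.2)), (2, 11, np.float64(0.9), np.f
[... 433 characters left out ...]
t64(0.2)), (2, 11, np.float64(0.8), np.float64(0.5)), (4, 13, np.float64(0.4), np.float64(0.1)), (5, 14, np.float64(-0.5), np.float64(0.2)), (6, 15, np.float64(-0.6), np.float64(0.3)), (7, 14, np.float64(0.8), np.float64(0.2)), (8, 11, np.float64(-1.6), np.float64(0.8))]
wrist7 [0.0299 0.0005 0.136 ] [18.06 -0.59 -0.06] sd [0.4 0.3 1.5] [1.3 0.5 0.4] [(0, 15, np.float64(0.6), np.float64(0.4)), (1, 15, np.float64(0.0), np.float64(0.2)), (2, 11, np.float64(0.2), np.float64(0.5)), (3, 14, np.float64(-0.7), np.float64(0.3)), (4, 13, np.float64(0.1), np.float64(0.2)), (5, 14, np.float64(-0.2), np.float64(0.5)), (6, 15, np.float64(-0.0), np.float64(0.4)), (7, 14, np.float64(0.1), np.float64(0.3))]
```

Emit:
{"name": "drive_tool", "arguments": {"motion": [[[0.3, -1.5, 1, 0, -1], [0.7, -3, 2.5, 0, -1], [1.2, -4.2, 4.5, 0, -1], [1.2, -4.2, 6, 0, -1], [1.2, -4.2, 6.3, 0, -1], [1.2, -4.2, 6.3, 0, -1], [1.2, -4.2, 6.3, 0, -1]]]}}

```text
time: 14.65
tool_pos: [0.4359, 0.1965, 0.3163]
eef_rot: [0.977, 0.211, 0.001, -0.0]
contact_force: [-0.8, 0.6, -1.8]
gripper_width: 0.0437
```

```bash
cat > chk.py <<'E'
from h import *
from ph2 import fr
w=snap('wrist','wrist8');s=snap('side','side8');c=snap('scene','scene8');o=w['obs'];print(o['tool_pos'],R.from_quat(o['eef_rot']).as_matrix()[:,0])
Tr=R.from_quat(o['eef_rot']).as_matrix();t=np.array(o['tool_pos']);lens=np.array([.631,.2878,.2525]);F=fr(np.radians(204.4),np.radians(21.5))
def J(th,g=.0738):  # joint with pivot at grip
    th=np.radians(th);return np.array([g*np.sin(th),0,.065+g*np.cos(th)])
for th in(18,21,23.8): print(th,'joint in lens frame',F.T@(t+Tr@J(th)-lens))
im=cv2.imread('pics/side8.png');ims=[]
k=5;x0,y0=225,55
def P(th,q):
    return (proj(s,t+Tr@(J(th)+R.from_euler('y',th,degrees=True).as_matrix()@np.diag([1,-1,-1.])@np.array(q)))-[x0,y0])*k
for th in(None,17,23):
    a=cv2.resize(im[y0:y0+100,x0:x0+75],None,fx=3.5,fy=5,interpolation=2)
    if th:
        for e in [((.015,.022,0),(.015,.022,.11)),((-.015,.022,0),(-.015,.022,.11)),((.015,-.022,0),(.015,-.022,.11)),((-.015,-.022,0),(-.015,-.022,.11)),((.025,-.09,-.03),(-.025,-.09,-.03)),((.025,-.06,0),(-.025,-.06,0)),((.025,-.06,0),(.025,.06,0)),((-.025,-.06,0),(-.025,.06,0))]:
            p,q=[tuple(int(v) for v in P(th,x)*[.7,1]) for x in e];cv2.line(a,p,q,(0,0,255) if th==17 else (255,0,0),1)
    ims.append(a)
cv2.imwrite('pics/c8.png',np.hstack(ims))
E
python3 chk.py | tail -4
```

```text
[0.43585154 0.19646274 0.31632297] [0.91087646 0.41267773 0.0010776 ]
18 joint in lens frame [-0.20525099 -0.00258849  0.00417489]
21 joint in lens frame [-0.20138949 -0.00259006  0.00404421]
23.8 joint in lens frame [-0.1977838  -0.00259146  0.00410474]
```

View pics/c8.png

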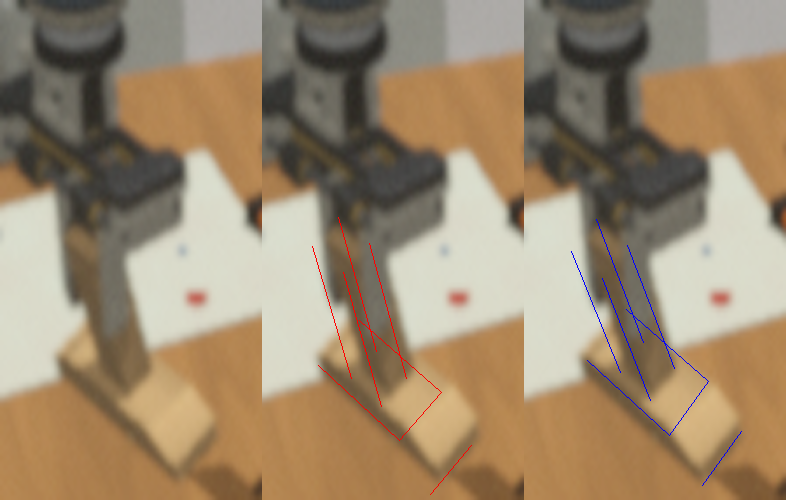

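```bash
cat > off.py <<'E'
from h import *
import ph2
from ph2 import fr,k
from scipy.ndimage import map_coordinates
s,c=load('side8'),load('scene8');o=load('wrist8')['obs'];Tr=R.from_quat(o['eef_rot']).as_matrix();t=np.array(o['tool_pos'])
def stand(th,q):
    a=np.radians(th);return t+Tr@(np.array([.0738*np.sin(a),0,.065+.0738*np.cos(a)])+R.from_euler('y',th,degrees=True).as_matrix()@np.diag([1,-1,-1.])@np.array(q))
def phone(th,q):
    return k.x[:3]+fr(k.x[3],np.radians(th))@np.array(q)
def score(d,n,f,E,ths):
    im=cv2.GaussianBlur(cv2.imread(f'pics/{n}.png'),(0,0),.8).astype(float)
    best=[]
    for th in ths:
        seg=[(proj(d,f(th,a)),proj(d,f(th,b))) for a,b in E]
        for du in np.arange(-6,6.1,.5):
            for dv in np.arange(-6,6.1,.5):
                g=0
                for a,b in seg:
                    m=np.array([b[1]-a[1],a[0]-b[0]]);m/=np.linalg.norm(m);u=a+np.linspace(.1,.9,15)[:,None]*(b-a)+[du,dv]
                    S=lambda x:np.stack([map_coordinates(im[:,:,j],[x[:,1],x[:,0]],order=1) for j in range(3)],1)
                    g+=np.abs((S(u+m)-S(u-m)).mean(0)).sum()
                best.append((g/len(seg),th,du,dv))
    best.sort(reverse=True);
    r={}
    for b in best: r.setdefault(b[1],b)
    print(n,f.__name__,[tuple(np.round(b,1)) for b in r.values()][:4])
X,T,L,H=.025,.004,.074,.036
foot=[((-X,-.09,-.03),(-X,.09,-.03)),((X,-.09,-.03),(-X,-.09,-.03)),((X,-.06,0),(X,.02,0))]
score(s,'side8',stand,foot+[((-.015,-.022,0),(-.015,-.022,.05)),((.015,.022,0),(.015,.022,.045))],range(13,28,2))
score(c,'scene8',stand,[((X,-.09,-.03),(X,.09,-.03)),((X,-.06,0),(X,.06,0)),((X,-.09,-.03),(-X,-.09,-.03)),((.015,-.022,0),(.015,-.022,.05)),((.015,.022,0),(.015,.022,.05))],range(13,28,2))
ph=[((T,-L,H),(T,L,H)),((-T,-L,-H),(-T,L,-H)),((T,-L,-H),(T,-L,H))]
score(s,'side8',phone,[((T,-L,H),(T,L,H)),((-T,-L,-H),(-T,L,-H)),((T,-L,-H),(T,-L,H)),((-T,L,-H),(-T,L,H))],range(11,28,2))
score(c,'scene8',phone,[((T,-L,H),(T,L,H)),((T,-L,-H),(T,L,-H)),((T,-L,-H),(T,-L,H)),((T,L,-H),(T,L,H))],range(11,28,2))
E
python3 off.py | tail -4
```

```text
side8 stand [(np.float64(57.1), np.float64(25.0), np.float64(-1.0), np.float64(-4.0)), (np.float64(56.8), np.float64(27.0), np.float64(-2.0), np.float64(-3.5)), (np.float64(56.1), np.float64(23.0), np.float64(-0.5), np.float64(-4.5)), (np.float64(54.6), np.float64(21.0), np.float64(0.0), np.float64(-5.5))]
scene8 stand [(np.float64(62.3), np.float64(13.0), np.float64(1.5), np.float64(-2.5)), (np.float64(61.0), np.float64(15.0), np.float64(1.0), np.float64(-2.5)), (np.float64(58.6), np.float64(17.0), np.float64(0.5), np.float64(-3.0)), (np.float64(58.0), np.float64(19.0), np.float64(1.5), np.float64(0.0))]
side8 phone [(np.float64(83.5), np.float64(21.0), np.float64(-0.5), np.float64(-2.0)), (np.float64(83.2), np.float64(19.0), np.float64(-0.5), np.float64(-2.0)), (np.float64(82.1), np.float64(23.0), np.float64(-0.5), np.float64(-2.0)), (np.float64(81.6), np.float64(17.0), np.float64(0.0), np.float64(-1.5))]
scene8 phone [(np.float64(87.7), np.float64(25.0), np.float64(-1.5), np.float64(-2.0)), (np.float64(87.4), np.float64(27.0), np.float64(-1.5), np.float64(-2.0)), (np.float64(85.3), np.float64(23.0), np.float64(-1.5), np.float64(-2.0)), (np.float64(80.0), np.float64(21.0), np.float64(-1.5), np.float64(-2.0))]
```

Emit:
{"name": "drive_tool", "arguments": {"motion": [[[0, -0.1, 0.2, 0, -1], [0, -0.1, 0.4, 0, -1], [0, -0.1, 0.4, 0, -1], [0, -0.1, 0.4, 0, -1], [0, -0.1, 0.4, 0, -1], [0, -0.1, 0.4, 0, -1]]]}}

```text
time: 15.55
tool_pos: [0.4352, 0.1976, 0.3118]
eef_rot: [0.977, 0.211, 0.0, -0.0]
contact_force: [0.5, -0.5, -1.3]
gripper_width: 0.0436
```

Run:
```python
from h import *
w=snap('wrist','wrist9');o=w['obs'];print(o['tool_pos'],o['contact_force'],np.abs(o['qd']).max(),o['gripper_width'],o['time'])
from tilt2 import run
run('wrist9')
print(bot.job_done())
```

```text
[0.43517752 0.19756217 0.31176156] [ 0.52942742 -0.53685951 -1.31436706] 0.0009480281888667595 0.043575620619603045 15.55
wrist9 [0.0297 0.0005 0.1366] [17.35 -0.48 -0.05] sd [0.4 0.3 1.3] [1.  0.5 0.4] [(0, 15, np.float64(0.7), np.float64(0.3)), (1, 15, np.float64(0.3), np.float64(0.2)), (2, 12, np.float64(0.4), np.float64(0.8)), (3, 15, np.float64(-0.5), np.float64(0.3)), (4, 13, np.float64(0.3), np.float64(0.3)), (5, 14, np.float64(-0.4), np.float64(0.3)), (6, 15, np.float64(-0.3), np.float64(0.3)), (7, 13, np.float64(0.4), np.float64(0.3)), (8, 5, np.float64(-0.6), np.float64(0.3))]
the job is handed in; nothing more can be done
None
```

I handed the job in at 15.6 s, with the stand held at rest in front of the lens and clear of everything.

**What I did**
- **Push:** I pushed the post down with closed fingertips until it stopped dead. The fingertips stood at 152 mm, the height for fully home, and the force rose to 28 N with no further movement.
- **Tilt:** The tool can only point straight down. I gripped the post's narrow sides, lifted 8 mm and pushed the foot against the cradle's batten to tip the stand back in the grip. I then carried it to the phone.

**Last checks**
- **Grip and joint:** the arm was at rest (under 0.001 rad/s), with a steady grip at 43.6 mm. The wrist camera shows the post still seated on the foot.
- **Position:** the joint is about 20 cm from the lens and should be within a few mm of the view's centre, using the lens position measured with the wrist camera.

**Where checks disagreed**
- **Phone tilt:** the wrist-camera fit gave about 21.5° down. The side view preferred about 21°, and the scene view about 25°, above the stated 23° limit.
- **Stand tilt:** the wrist-camera line fit gave 17–18°. The push against the batten implied about 22°, the joint's offset in the grip about 24°, and the side view about 25°. The scene view gave 13°, a poor fit. I left it at about 21°, so it may be off by a few degrees.
- **Side and scene cameras:** for both phone and stand they differed from the wrist-camera and arm positions by 1.5–5 pixels (roughly 5–15 mm). The stand and phone offsets also differed from each other by 2–3 pixels. Partly for that reason I lowered the stand 4 mm at the end, so the centring could be off by up to about a centimetre.

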